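# Press a slide through the guard window and press start

### The job

Reach down through the window in the yellow guard roof and press the red lever pad all the way down, so that the press closes on the slide; it stays down by itself. Then press the green start button fully in and let it go. Do not touch the guard, do not press the green button before the lever is down, leave the white button alone, never lift the lever, and do not disturb the labware around.

Things in the scene. Friction and masses are not known exactly. Their poses are not given: they have to be found in the camera images.
- press: Slide press, fixed to the bench: white base 210 x 190 x 30 mm with a glass slide on its black stage. Origin under the stage on the bench top, x towards the lever's hinge (the rear of the press), z up.
- guard: Guard on the press, closed on all four sides by clear panels, with a yellow roof; it must not be touched. Same origin and axes as press; it spans x -105 to +90 mm, y -88 to +88 mm, z 30 to 122 mm. The flat roof is 5 mm thick, its top is 122 mm above the bench. The only opening is the window in the roof.
- window (a point): Centre of the guard's window, level with the top of the roof. A square opening, 90 mm along x by 90 mm along y (the axes of press). An open gripper may not fit through it.
- lever_pad (a point): Centre of the top face of the red round pad (30 mm across, 12 mm thick) at the lever's free end, below the window; press here. It starts 18 to 28 mm below the roof's top, ends 46 mm below it, and drifts up to 7 mm to -x of press on the way; 34 mm are free under it when down. Its face slopes 0.30 rad when raised, level when down; its frame is upright at joint 0 and turns with the lever.
- lever (a joint): Press lever, angle in rad: steel bar 18 mm wide from a hinge at the rear of the press (55 mm along x, 68 mm up in the frame of press) to the pad 95 mm away. 0 = raised, 0.30 = fully down at its stop (bar level), negative = lifted too high. It starts between 0 and 0.10. Stiff hinge: pressing takes about 3 to 5 N at the pad, and it stays where it is left. Down counts from 0.265.
- start_box: Grey box 85 x 85 x 60 mm, fixed to the bench, that carries the green start button in the middle of its top. Origin under its centre on the bench. It may be on either side of the press; the white button's box looks alike.
- start_top (a point): Centre of the top face of the green start button (32 mm across); press straight down here.
- start (a joint): Green start button, travel in m: 0 = out, 0.006 = fully in (5 N). It springs back. It counts as pressed from 0.004.
- lamp_box: Grey box 85 x 85 x 60 mm, fixed to the bench, that carries the white lamp button, on the other side of the press.
- lamp (a joint): White lamp button, travel in m: 0 = out, 0.006 = fully in. Leave alone.
- bottle: Amber bottle, 60 mm across, 130 mm tall, loose; origin under its centre. Leave alone.
- jar: Clear jar with blue lid, 56 mm across, 70 mm tall, loose; origin under its centre. Leave alone.
- beaker: Glass beaker, 68 mm across, 90 mm tall, loose; origin under its centre. Leave alone.
- tip_rack: Blue pipette tip rack, 85 x 120 x 54 mm, loose; origin under its centre. Leave alone.
- slide_box: Green slide box with grey lid, 100 x 85 x 37 mm, loose; origin under its centre. Leave alone.
- petri_dish: Closed petri dish, 92 mm across, 17 mm tall, loose; origin under its centre. Leave alone.
- marker: White marker with blue cap, 140 mm long along its y, 13 mm thick, lying loose; origin at the bench, near its middle. Leave alone.
There are look-alikes about, which are no part of the job. Leave any turquoise look-alike of the start_box alone.

How it is judged (in metres and radians):
On the way, in this order (a step that is already met when the one before it is completed fails the run):
1. the lever is pressed fully down (joint above 0.265 rad) with the start button out (value of joint lever above 0.265 rad and value of joint start below 0.002 m), for 0.2 s.
2. the green start button is pressed in at least 4 mm with the lever still down (value of joint start above 0.004 m and value of joint lever above 0.265 rad), for 0.05 s.
At the end, for the whole second after the job is handed in: The lever rests down (above 0.265 of 0.30 rad), the green button has been pressed after it and is out again (under 1.5 mm), the white button is out and the loose labware stands within 20 mm of where it was (value of joint lever above 0.265 rad and value of joint each of start, lamp below 0.0015 m and distance of each of bottle, jar, beaker, tip_rack, slide_box, petri_dish, marker from where it was at the start of the episode below 0.02 m); the robot touches nothing.
It fails at once if the robot touches the guard (contact force between any of the fingers, the arm and guard above 0.3 N).
It fails at once if the green start button is pressed (over 2.5 mm) while the lever is not down (value of joint start above 0.0025 m and not (value of joint lever above 0.265 rad)).
It fails at once if the white lamp button is pressed (over 2 mm) (value of joint lamp above 0.002 m).
It fails at once if the lever is lifted (below -0.05 rad) (value of joint lever below -0.05 rad).
It fails at once if a piece of loose labware is moved by more than 20 mm, carried or tipped (distance of any of bottle, jar, beaker, tip_rack, slide_box, petri_dish, marker from where it was at the start of the episode above 0.02 m or angle between any of bottle, jar, beaker, tip_rack, slide_box, petri_dish, marker's own z axis and vertical above 0.3 rad).
It also fails if it takes over 42 s, if anything falls off the work surface, if the arm or the gripper's body presses on something with over 40 N, if the wrist force passes 120 N, or if a joint passes its speed limit or range.

### The arm

A 6-joint arm with a two-finger parallel gripper is mounted at the origin on the work surface. World frame = base frame: x ahead of the robot, y to its left, z up, the work surface at z = 0. Lengths are in mm, angles in rad, forces in N, time in s.
With the tool pointing down it reaches from about 400 to 925 mm from the base axis. Payload 12.5 kg.
Tool frame: the origin (TCP) lies midway between the tips of the shut fingers; the grasp point (between the pads) lies 19 mm behind it; x points along the fingers, y is the direction in which the jaws open and shut, and the axes are right-handed (so a half turn about x gives the same grasp; the last joint's range is limited). The gripper opens to 95 mm and grips with 3 to 60 N. Pads are 20 mm wide; open, the fingers measure 119 mm over their backs; the gripper's body (75 mm by 180 mm) begins 59 mm behind the grasp point.
Start: joints at [-1.317, 0.491, 1.559, -0, 1.092, -0.106], TCP at [220.078, -584.989, 214.661] pointing down, gripper open.
Joint ranges: [-3.1, 3.1], [-0.84, 2.19], [0.05, 2.79], [-1.13, 4.28], [0.06, 2.93], [-2.69, 2.69]. Speed limits (rad/s): [2.22, 2.22, 2.79, 3.14, 3.14, 3.14].

### API

Orientations are given as [roll, pitch, yaw] about the fixed x, y, z axes, in that order (R = Rz(yaw) Ry(pitch) Rx(roll)).
In Python, from cell import state, read_camera, job_done gives the robot as it stands.
- The arm moves only by the tool move_arm, never from a script. Its argument "targets" is a list of rows, each a list of 7 numbers: the shift along the world's x, y, z in m, then the turn, a rotation vector about the world's x, y, z in degrees, then the gripper's target within -1 to 1 (fully open at 1, half-way at 0, shut at -1). In form: [[dx, dy, dz, wx, wy, wz, hand], ...]. A call has 1 to 10 rows; each row is the pose to reach, as a shift and turn from the pose commanded when the call began; what a row does not reach only later rows make up. A row lasts 1/10 s, in which the tool goes at most 50 mm and 8.59 degrees, less where a joint would pass 70% of its speed; a pose out of reach is approached as far as the arm can. A call with a gripper value outside its range is refused whole. The fingers move at their own pace and stop on an object; the grip force is fixed at half the most. Time passes only in rows, so rows that repeat a pose let the fingers close. It gives the time, the measured TCP pose, the force and the opening at its end, in the units of the state.
- state(): the state, without advancing time (a new reading comes with each control period).
- read_camera(name): name is "side" or "top"; returns a dict with "img" (480x640x3 uint8, blue, green, red), "mtx" (3x3 intrinsics, pixels), "k1" (the pictures are not rectified: a ray, as slopes to the right and down, at radius r is drawn at 1 + k1 r^2 times it, then the intrinsics apply), "cam_to_world" (4x4, takes a point from camera to world coordinates). Camera axes: x right, y up, looking along -z (the intrinsics and any distortion apply to the point x, -y, -z); pixel columns grow to the right and rows downward; lengths in mm; the calibration is good to about 2 mm. A picture is of the moment at which its call begins. There is no depth.
- job_done(): hands the job in, once; it reports no verdict.
The state is a dict: "t": time; "joints": joint angles; "qvel": joint speeds; "tau": joint torques, N m; "eef_pos": TCP position; "tcp_rot": TCP orientation; "ft_force": force on the tool from outside, world axes, zero at the start; "moment": the same for the moment, N m; "opening": opening from 0.0 (shut) to 1.0 (fully open).
Only numpy, scipy, OpenCV 4.12 (cv2) and the standard library are available. Lean on these libraries where they do the work, as an engineer would, in place of code of your own. Each camera call takes 0.05 s, during which the arm holds its last target.

## Working session

There is one attempt and no reset: what is moved stays moved. The work goes in short steps, Python scripts to look and compute and a tool call to move; the robot and the scene stay as the last step left them, time stands still between calls to the robot, and variables do not carry over. Pictures are saved under pics/ and viewed, and the job is handed in when it is done.

Besides the shell and the picture viewer there is one more tool, called by a JSON object that holds its "op" and its "data". move_arm: Moves the arm, as the interface text tells. Its arguments: {"type":"object","properties":{"targets":{"type":"array"}},"required":["targets"]}

```bash
mkdir -p pics; ls; python3 - <<'E'
from cell import state, read_camera
import cv2,pickle
print(state())
d={}
for n in("side","top"):
    c=read_camera(n);d[n]=c;cv2.imwrite(f"pics/{n}0.png",c["img"]);print(n,c["mtx"],c["k1"],c["cam_to_world"])
pickle.dump(d,open("cams.pkl","wb"))
E
```

```text
pics
{'t': 0.0, 'joints': array([-1.31658917e+00,  4.91577226e-01,  1.55945647e+00,  6.54158083e-06,
        1.09168686e+00, -1.05601105e-01]), 'qvel': array([-0.00098197,  0.0009586 ,  0.00129148,  0.00127323, -0.0006672 ,
        0.00015198]), 'tau': array([ 1.93759042e-03, -6.12629771e+01, -2.58172345e+01,  6.92745228e-02,
        4.82738181e-02, -8.93820561e-05]), 'eef_pos': array([ 220.01976088, -584.73239543,  214.04835169]), 'tcp_rot': array([-1.68154111,  1.56966841,  1.81985678]), 'ft_force': array([-0.10686763, -1.32292812, -0.3205904 ]), 'moment': array([ 0.01902174,  0.0074057 , -0.03603729]), 'opening': 0.9989520431252628}
side [[551.22670493   0.         313.3211351 ]
 [  0.         551.22670493 235.68993241]
 [  0.           0.           1.        ]] -0.07626182151841185 [[-8.84419559e-01  2.77626119e-01 -3.75134353e-01  4.96283643e+01]
 [-4.66307502e-01 -5.58339676e-01  6.86158961e-01  9.24952181e+02]
 [-1.89567438e-02  7.81780369e-01  6.23265671e-01  9.20307332e+02]
 [ 0.00000000e+00  0.00000000e+00  0.00000000e+00  1.00000000e+00]]
top [[497.264423     0.         319.57506216]
 [  0.         497.264423   237.25871312]
 [  0.           0.           1.        ]] -0.00980051600994046 [[ 1.88944214e-02  9.84677023e-01 -1.73361359e-01  2.92067378e+02]
 [-9.99624573e-01  2.20456617e-02  1.62696504e-02  2.14785469e+01]
 [ 1.98422167e-02  1.72988869e-01  9.84723889e-01  1.54402129e+03]
 [ 0.00000000e+00  0.00000000e+00  0.00000000e+00  1.00000000e+00]]
```

View pics/side0.png

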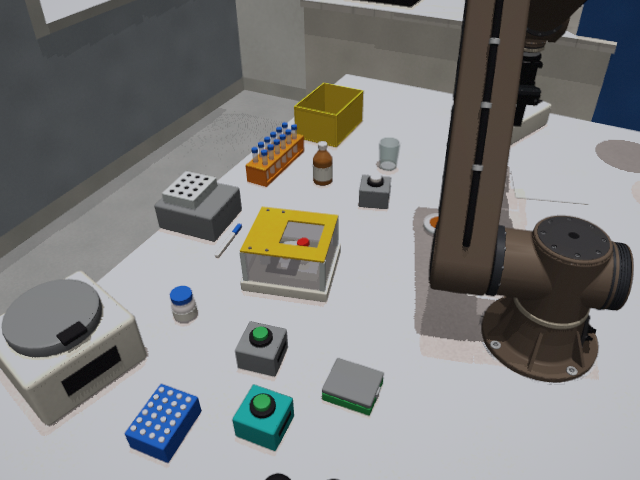

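View pics/top0.png

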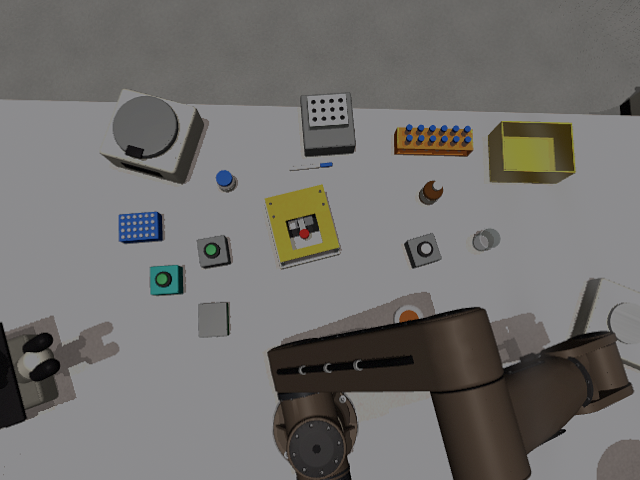

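Top view: the yellow guard is at about (302,225) with the red pad at (304,234). The green-button candidates are the grey box at (212,250) and the turquoise box at (164,280). The grey one fits start_box; the turquoise one is the decoy. The white lamp is at (425,249). I'll confirm with an enlarged crop and measure.

```bash
cat > h.py <<'E'
import numpy as np,cv2,pickle
def ray(c,u,v):
    p=cv2.undistortPoints(np.array([[[u,v]]],float),c["mtx"],np.array([c["k1"],0,0,0.]))[0,0]
    T=c["cam_to_world"];d=T[:3,:3]@np.array([p[0],-p[1],-1]);return T[:3,3],d
def plane(c,u,v,z):
    o,d=ray(c,u,v);return o+d*(z-o[2])/d[2]
def proj(c,P):
    T=c["cam_to_world"];q=T[:3,:3].T@(np.array(P,float)-T[:3,3]);q=np.array([[q[0],-q[1],-q[2]]])
    return cv2.projectPoints(q,np.zeros(3),np.zeros(3),c["mtx"],np.array([c["k1"],0,0,0.]))[0][0,0]
def tri(a,b):
    (o1,d1),(o2,d2)=a,b
    s=np.linalg.lstsq(np.c_[d1,-d2],o2-o1,rcond=None)[0]
    p,q=o1+d1*s[0],o2+d2*s[1];return (p+q)/2,np.linalg.norm(p-q)
E
python3 - <<'E'
from h import *
d=pickle.load(open("cams.pkl","rb"))
def cents(img,lo,hi,mn):
    m=cv2.inRange(cv2.cvtColor(img,cv2.COLOR_BGR2HSV),lo,hi)
    n,l,s,c=cv2.connectedComponentsWithStats(m)
    return [(s[i,4],c[i].round(1),s[i,:4]) for i in range(1,n) if s[i,4]>mn]
for n in d:
    im=d[n]["img"]
    print(n,"red",cents(im,(0,150,90),(5,255,255),12)); print("green",cents(im,(50,120,50),(70,255,255),25))
    print("yellow",cents(im,(22,140,90),(32,255,255),300))
t=d["top"]["img"][170:290,140:350];s=d["side"]["img"][190:390,220:360]
cv2.imwrite("pics/c1.png",cv2.resize(t,None,fx=3.8,fy=3.8,interpolation=cv2.INTER_CUBIC))
cv2.imwrite("pics/c2.png",cv2.resize(s,None,fx=3,fy=3,interpolation=cv2.INTER_CUBIC))
E
```

```text
side red [(np.int32(79), array([303. , 241.6]), array([297, 238,  12,   8], dtype=int32))]
green [(np.int32(180), array([260. , 333.4]), array([253, 327,  15,  14], dtype=int32)), (np.int32(347), array([347.7, 403.7]), array([322, 393,  54,  22], dtype=int32)), (np.int32(250), array([261.6, 402.4]), array([253, 394,  18,  18], dtype=int32))]
yellow [(np.int32(3243), array([328.7, 113.4]), array([294,  83,  69,  64], dtype=int32)), (np.int32(3006), array([287.5, 234.4]), array([240, 207,  98,  56], dtype=int32))]
top red [(np.int32(68), array([303.9, 233.1]), array([299, 229,  10,   9], dtype=int32))]
green [(np.int32(92), array([210.5, 249.2]), array([206, 244,  10,  11], dtype=int32)), (np.int32(97), array([161.6, 278.6]), array([156, 273,  12,  12], dtype=int32))]
yellow [(np.int32(1125), array([520.3, 152.8]), array([501, 121,  43,  51], dtype=int32)), (np.int32(2907), array([300.6, 220.2]), array([265, 185,  74,  77], dtype=int32))]
```

View pics/c1.png

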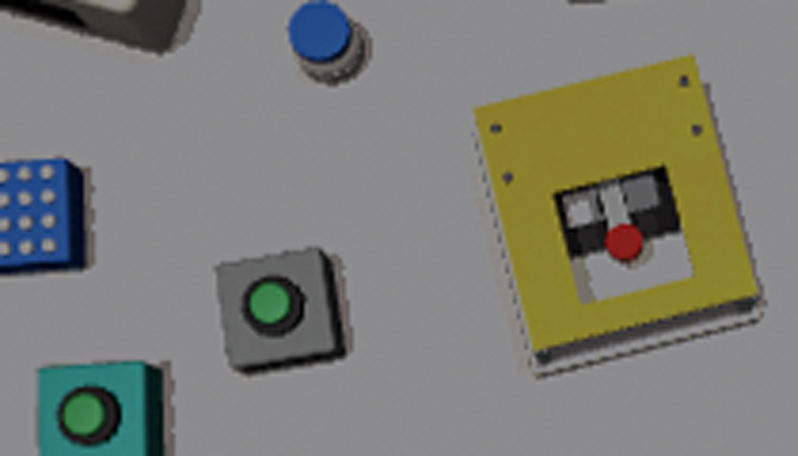

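View pics/c2.png

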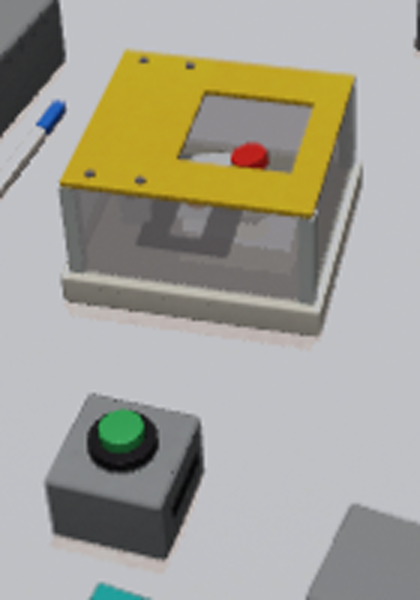

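```bash
python3 - <<'E'
from h import *
d=pickle.load(open("cams.pkl","rb"))
for n,box in (("top",(262,182,80,85)),("side",(238,203,104,65))):
    c=d[n];hsv=cv2.cvtColor(c["img"],cv2.COLOR_BGR2HSV)
    m=cv2.inRange(hsv,(20,130,70),(34,255,255));x,y,w,h=box;mm=np.zeros_like(m);mm[y:y+h,x:x+w]=m[y:y+h,x:x+w]
    cs,hi=cv2.findContours(mm,cv2.RETR_CCOMP,cv2.CHAIN_APPROX_NONE)
    for k,ct in enumerate(cs):
        a=cv2.contourArea(ct)
        if a<250: continue
        P=np.array([plane(c,*p[0],122)[:2] for p in ct],np.float32)
        r=cv2.minAreaRect(P)
        print(n,"hole" if hi[0][k][3]>=0 else "outer",a,np.round(r[0],1),np.round(r[1],1),round(r[2],2))
        ap=cv2.approxPolyDP(P.reshape(-1,1,2),12,True).reshape(-1,2);print(ap.round(1).tolist())
t,s=d["top"],d["side"]
print("pad",tri(ray(t,303.9,233.1),ray(s,303,241.6)))
print("green",tri(ray(t,211,250),ray(s,260.5,335)),tri(ray(t,210.5,249.2),ray(s,260,333.4)))
for z in(72,75,78): print(z,plane(t,210.5,249.2,z),plane(s,260,333.4,z))
for z in(96,100,104): print(z,plane(t,303.9,233.1,z),plane(s,303,241.6,z))
E
```

```text
top outer 3804.5 [585.1  51.6] [194.4 175.5] 15.67
[[699.5999755859375, -6.199999809265137], [652.9000244140625, 160.5], [470.6000061035156, 110.5], [515.0, -55.900001525878906]]
top hole 1001.0 [558.1  44.3] [95.4 96.5] 15.69
[[614.2000122070312, 15.699999809265137], [528.7000122070312, -12.199999809265137], [500.3999938964844, 73.9000015258789], [588.2999877929688, 99.69999694824219]]
side outer 3782.5 [583.2  59.7] [194.1 178. ] 15.47
[[698.4000244140625, 1.5], [652.5, 168.89999389648438], [469.8999938964844, 119.4000015258789], [518.2999877929688, -50.0]]
side hole 915.0 [557.8  52.3] [93.7 93. ] 15.43
[[611.2000122070312, 23.100000381469727], [532.4000244140625, -2.700000047683716], [503.8999938964844, 82.9000015258789], [589.9000244140625, 101.69999694824219]]
pad (array([559.27877305,  44.29940824,  92.34032211]), np.float64(0.33181625889124977))
green (array([506.70016087, 321.16334977,  68.40162954]), np.float64(1.6457672786750932)) (array([507.84666714, 321.5593608 ,  73.2378031 ]), np.float64(0.5111330619195763))
72 [507.79072756 321.70199558  72.        ] [508.77519711 320.73826401  72.        ]
75 [507.35108036 321.09013599  75.        ] [507.15144538 322.87503883  75.        ]
78 [506.91143315 320.4782764   78.        ] [505.52769365 325.01181366  78.        ]
96 [558.44853204  44.18089184  96.        ] [557.19478865  48.22182366  96.        ]
100 [557.71268332  44.1181791  100.        ] [554.73179261  52.47620948 100.        ]
104 [556.9768346   44.05546637 104.        ] [552.26879657  56.7305953  104.        ]
```

The crop confirms it: the grey box with the green button is the start box, and the turquoise one is the decoy. The pad sits near the window centre at about (558,46), and the green button is at about (508,321). The two views differ by a few mm at roof height, so I'll bring the shut fingers above the window and check against the known TCP.

{"op": "move_arm", "data": {"targets": [[0,0,0.04,0,0,0,-1],[0.022,0.041,0.05,0,0,0,-1],[0.044,0.082,0.05,0,0,0,-1],[0.066,0.123,0.05,0,0,0,-1],[0.088,0.164,0.05,0,0,0,-1],[0.11,0.205,0.05,0,0,0,-1],[0.132,0.246,0.05,0,0,0,-1],[0.154,0.287,0.05,0,0,0,-1],[0.176,0.328,0.05,0,0,0,-1],[0.198,0.369,0.05,0,0,0,-1]]}}

```text
t: 1.1
eef_pos: [418.5, -214.2, 264.6]
tcp_rot: [0.327, 1.571, -2.456]
ft_force: [1.2, -1.1, 0.2]
opening: 0.217
```

{"op": "move_arm", "data": {"targets": [[0.022,0.041,0,0,0,0,-1],[0.044,0.082,0,0,0,0,-1],[0.066,0.123,0,0,0,0,-1],[0.088,0.164,0,0,0,0,-1],[0.11,0.205,0,0,0,0,-1],[0.13,0.24,0,0,0,0,-1],[0.14,0.262,-0.02,0,0,0,-1],[0.14,0.262,-0.06,0,0,0,-1],[0.14,0.262,-0.09,0,0,0,-1],[0.14,0.262,-0.09,0,0,0,-1]]}}

```text
t: 2.1
eef_pos: [556.2, 46.3, 171.1]
tcp_rot: [-0.376, 1.564, 3.126]
ft_force: [-0.4, 0.3, -0.0]
opening: 0.005
```

```bash
python3 - <<'E'
from h import *
from cell import state, read_camera
s=state();print(s["t"],s["eef_pos"],s["ft_force"],s["opening"])
d={}
for n,(x,y,w,h) in (("side",(200,120,180,180)),("top",(230,150,160,150))):
    c=read_camera(n);d[n]=c;im=c["img"].copy();cv2.imwrite(f"pics/{n}1.png",im)
    print(n,proj(c,s["eef_pos"]))
    cv2.imwrite(f"pics/{n}1c.png",cv2.resize(im[y:y+h,x:x+w],None,fx=3.3,fy=3.3,interpolation=cv2.INTER_CUBIC))
pickle.dump(d,open("cams1.pkl","wb"))
E
```

```text
2.1 [556.23637267  46.31292025 171.12594657] [-0.41864938  0.32428843 -0.02443363] 0.00514205499009958
side [302.76238826 215.77126111]
top [302.82264828 229.01221661]
```

View pics/side1c.png

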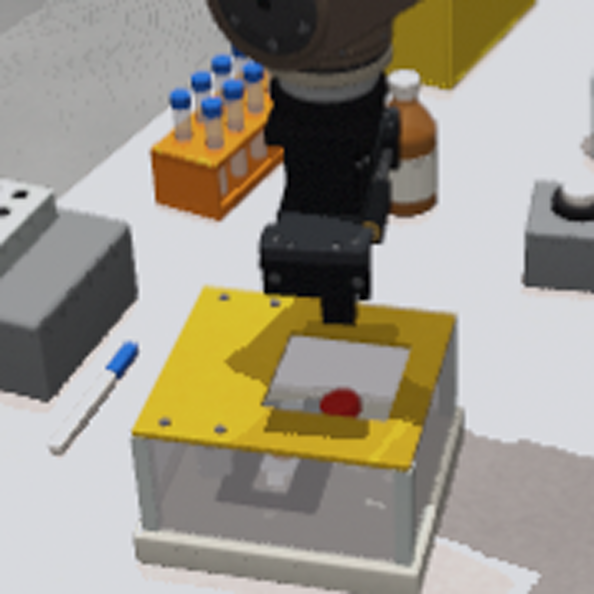

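View pics/top1.png

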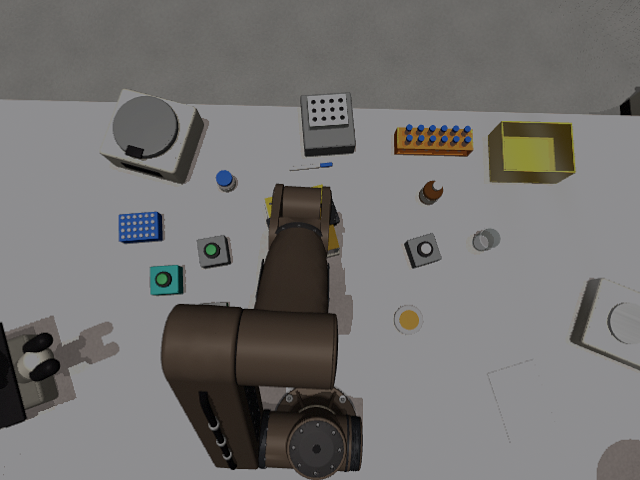

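The finger tip shows at side pixel (302.4,218), against (302.8,215.8) predicted, so the side view agrees with the robot. The tip is over the window, and the pad is at side pixel (303,242). I'll descend in stages.

{"op": "move_arm", "data": {"targets": [[-0.001,0.002,-0.02,0,0,0,-1],[-0.001,0.002,-0.04,0,0,0,-1],[-0.001,0.002,-0.055,0,0,0,-1],[-0.001,0.002,-0.062,0,0,0,-1],[-0.001,0.002,-0.062,0,0,0,-1],[-0.001,0.002,-0.062,0,0,0,-1]]}}

```text
t: 2.8
eef_pos: [557.7, 47.9, 113.9]
tcp_rot: [2.709, 1.569, -0.073]
ft_force: [0.6, -0.6, 0.2]
opening: 0.005
```

```bash
python3 - <<'E'
from h import *
from cell import state, read_camera
s=state();print(s["t"],s["eef_pos"],s["ft_force"])
c=read_camera("side");im=c["img"];print(proj(c,s["eef_pos"]))
cv2.imwrite("pics/side2c.png",cv2.resize(im[180:310,230:350],None,fx=4.5,fy=4.5,interpolation=cv2.INTER_CUBIC))
E
```

```text
2.8 [557.73714374  47.88468407 113.9493586 ] [ 0.63411074 -0.56586717  0.24131813]
[302.63214617 235.53201018]
```

View pics/side2c.png

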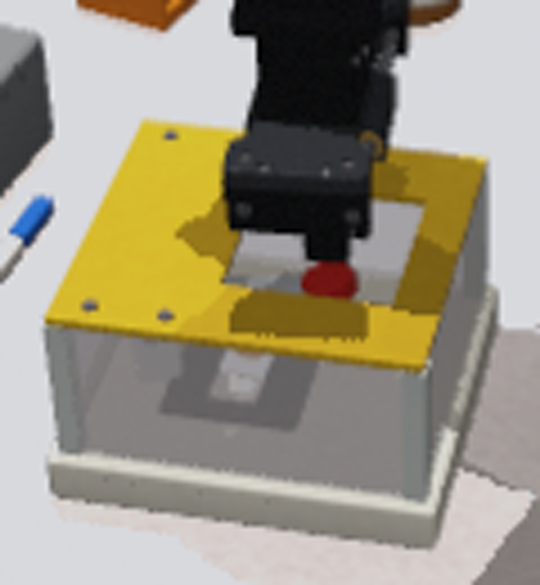

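The tip (crop 327,262) is just above the pad (crop 330,280), centred and clear of the roof. Next I press.

{"op": "move_arm", "data": {"targets": [[0,0,-0.006,0,0,0,-1],[0,0,-0.012,0,0,0,-1],[0,0,-0.017,0,0,0,-1],[-0.001,0,-0.021,0,0,0,-1],[-0.002,0,-0.025,0,0,0,-1],[-0.003,0,-0.029,0,0,0,-1],[-0.003,-0.001,-0.032,0,0,0,-1],[-0.003,-0.001,-0.034,0,0,0,-1],[-0.003,-0.001,-0.034,0,0,0,-1]]}}

```text
t: 3.75
eef_pos: [553.9, 47.1, 78.3]
tcp_rot: [-0.367, 1.57, 3.134]
ft_force: [0.2, -0.1, 0.5]
opening: 0.004
```

```bash
python3 - <<'E'
from h import *
from cell import state, read_camera
s=state();print(s["t"],s["eef_pos"],s["ft_force"])
c=read_camera("side");im=c["img"];print(proj(c,s["eef_pos"]))
cv2.imwrite("pics/side3c.png",cv2.resize(im[180:310,230:350],None,fx=4.5,fy=4.5,interpolation=cv2.INTER_CUBIC))
E
```

```text
3.75 [553.88946231  47.09862809  78.2935476 ] [ 0.21052194 -0.08486539  0.51220073]
[304.66702269 247.4705902 ]
```

View pics/side3c.png

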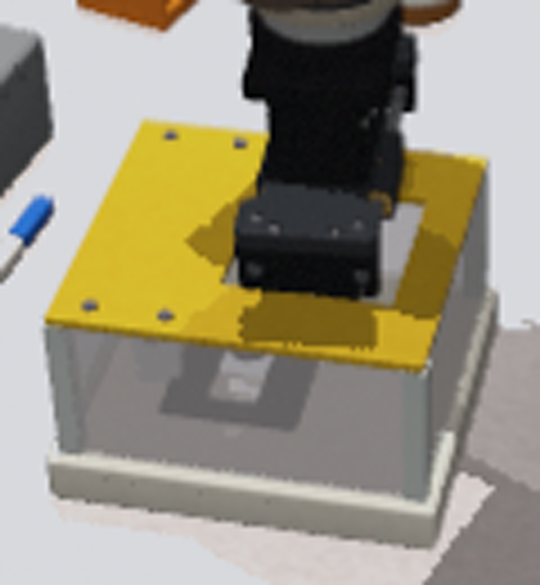

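{"op": "move_arm", "data": {"targets": [[0,0,-0.001,0,0,0,-1],[0,0,-0.002,0,0,0,-1]]}}

```text
t: 4.0
eef_pos: [553.9, 47.0, 76.7]
tcp_rot: [-0.019, 1.57, -2.801]
ft_force: [-1.7, -1.1, 2.5]
opening: 0.004
```

{"op": "move_arm", "data": {"targets": [[0,0,-0.001,0,0,0,-1],[0,0,-0.002,0,0,0,-1]]}}

```text
t: 4.2
eef_pos: [553.9, 47.0, 75.8]
tcp_rot: [1.794, 1.571, -0.988]
ft_force: [-9.2, -0.6, 27.4]
opening: 0.007
```

The stop is at z 75.8 (76 expected), with the force jumping to 27 N. I'll hold briefly, then retreat straight up.

{"op": "move_arm", "data": {"targets": [[0,0,0,0,0,0,-1],[0,0,0,0,0,0,-1],[0,0,0,0,0,0,-1],[0,0,0.01,0,0,0,-1],[0,0,0.03,0,0,0,-1],[0,0,0.06,0,0,0,-1],[0,0,0.1,0,0,0,-1],[0,0,0.14,0,0,0,-1],[0,0,0.14,0,0,0,-1]]}}

```text
t: 5.1
eef_pos: [556.0, 47.0, 219.7]
tcp_rot: [2.739, 1.562, -0.043]
ft_force: [0.1, 0.7, -0.2]
opening: 0.005
```

```bash
python3 - <<'E'
from h import *
from cell import state, read_camera
s=state();print(s["t"],s["eef_pos"],s["ft_force"])
c=read_camera("side");im=c["img"]
cv2.imwrite("pics/side4c.png",cv2.resize(im[180:310,230:350],None,fx=4.5,fy=4.5,interpolation=cv2.INTER_CUBIC))
E
```

```text
5.1 [555.98789161  47.01676642 219.70822237] [ 0.12508815  0.68308907 -0.19747257]
```

View pics/side4c.png

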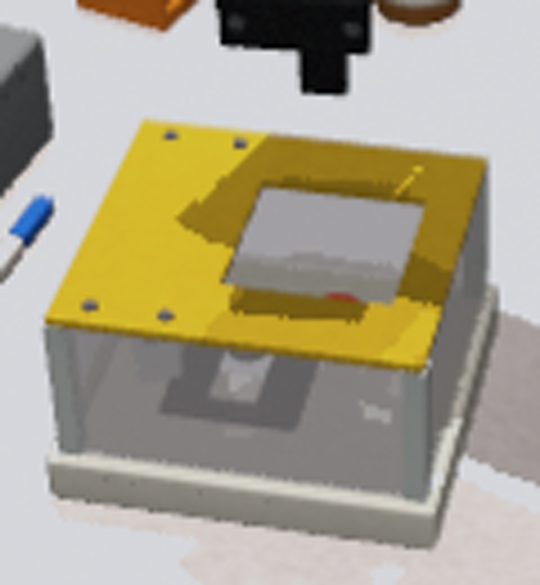

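The pad is now visible only as its far edge at crop (343,297), so it is down and stayed down. Next is the green button.

{"op": "move_arm", "data": {"targets": [[-0.007,0.04,0,0,0,0,-1],[-0.014,0.08,0,0,0,0,-1],[-0.021,0.12,0,0,0,0,-1],[-0.028,0.16,0,0,0,0,-1],[-0.035,0.2,0,0,0,0,-1],[-0.042,0.24,0,0,0,0,-1],[-0.046,0.275,-0.02,0,0,0,-1],[-0.046,0.275,-0.06,0,0,0,-1],[-0.046,0.275,-0.1,0,0,0,-1],[-0.046,0.275,-0.11,0,0,0,-1]]}}

```text
t: 6.15
eef_pos: [505.7, 321.2, 99.8]
tcp_rot: [0.11, 1.563, -2.672]
ft_force: [0.6, -0.2, -0.7]
opening: 0.006
```

```bash
python3 - <<'E'
from h import *
from cell import state, read_camera
s=state();print(s["t"],s["eef_pos"],s["ft_force"])
c=read_camera("side");im=c["img"];print(proj(c,s["eef_pos"]))
cv2.imwrite("pics/side5c.png",cv2.resize(im[240:390,200:340],None,fx=4,fy=4,interpolation=cv2.INTER_CUBIC))
E
```

```text
6.15 [505.68955258 321.17086918  99.75770817] [ 0.56952564 -0.24322696 -0.71394702]
[260.06886275 324.78561924]
```

View pics/side5c.png

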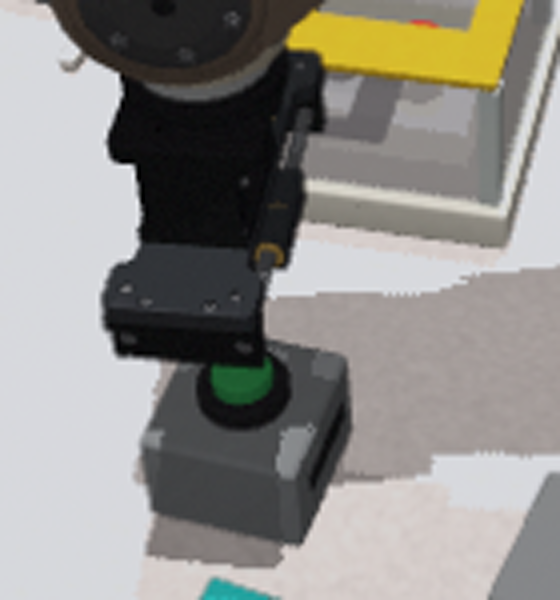

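The gripper plate now hides the fingertips. The predicted tip, at crop (240,339), is in line above the button at crop (243,380). I'll press down while watching the force.

{"op": "move_arm", "data": {"targets": [[0,0,-0.01,0,0,0,-1],[0,0,-0.02,0,0,0,-1],[0,0,-0.026,0,0,0,-1],[0,0,-0.026,0,0,0,-1]]}}

```text
t: 6.6
eef_pos: [508.5, 322.0, 78.9]
tcp_rot: [3.079, 1.57, 0.297]
ft_force: [0.9, -1.0, 4.2]
opening: 0.006
```

{"op": "move_arm", "data": {"targets": [[0,0,-0.002,0,0,0,-1],[0,0,-0.004,0,0,0,-1],[0,0,-0.004,0,0,0,-1]]}}

```text
t: 6.9
eef_pos: [508.6, 322.0, 76.2]
tcp_rot: [3.039, 1.569, 0.257]
ft_force: [-1.7, -3.9, 13.1]
opening: 0.002
```

{"op": "move_arm", "data": {"targets": [[0,0,-0.002,0,0,0,-1],[0,0,-0.002,0,0,0,-1]]}}

```text
t: 7.1
eef_pos: [508.7, 322.1, 75.8]
tcp_rot: [3.089, 1.568, 0.307]
ft_force: [-5.5, -5.4, 30.3]
opening: 0.002
```

A soft spring started by z 79 (4 N), and there is a hard stop at about 76 (13 to 30 N), so the button is fully in. Next I let go.

{"op": "move_arm", "data": {"targets": [[0,0,0,0,0,0,-1],[0,0,0.01,0,0,0,-1],[0,0,0.03,0,0,0,-1],[0,0,0.07,0,0,0,-1],[0,0,0.11,0,0,0,-1],[0,0,0.15,0,0,0,-1],[-0.02,0.03,0.18,0,0,0,-1],[-0.02,0.07,0.18,0,0,0,-1],[-0.02,0.11,0.18,0,0,0,-1],[-0.02,0.11,0.18,0,0,0,-1]]}}

```text
t: 8.1
eef_pos: [487.1, 435.6, 252.4]
tcp_rot: [-1.992, 1.57, 1.512]
ft_force: [-0.3, -0.2, -1.3]
opening: 0.007
```

```bash
python3 - <<'E'
from h import *
from cell import state, read_camera
s=state();print(s["t"],s["eef_pos"],s["ft_force"])
for n in("side","top"):
    im=read_camera(n)["img"];cv2.imwrite(f"pics/{n}6.png",im)
    if n=="top":cv2.imwrite("pics/top6c.png",cv2.resize(im[170:290,140:350],None,fx=3.8,fy=3.8,interpolation=cv2.INTER_CUBIC))
E
```

```text
8.1 [487.13875124 435.60320434 252.41798072] [-0.3197892  -0.24090353 -1.33085284]
```

View pics/side6.png

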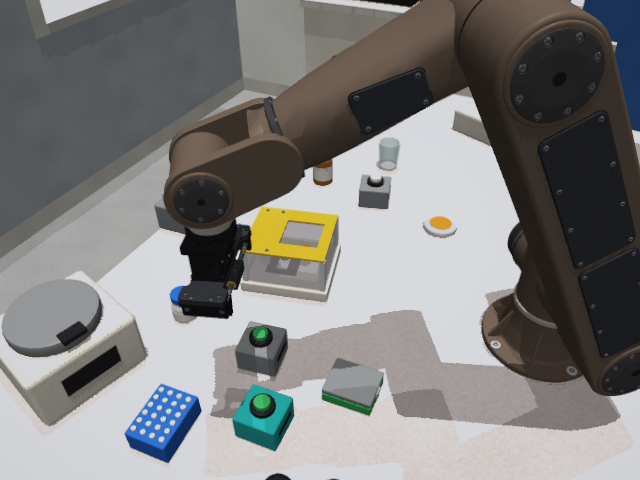

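View pics/top6c.png

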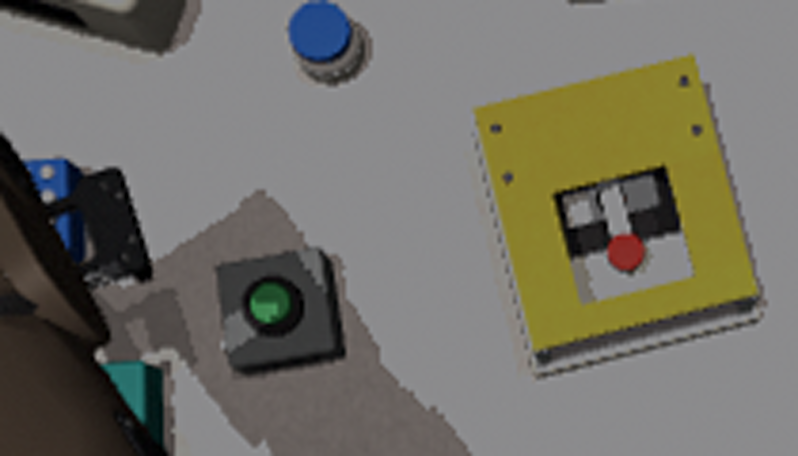

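```bash
python3 -c "
from cell import job_done;print(job_done())"
```

```text
the job is handed in; nothing more can be done
None
```

I pressed the lever down through the window, then pressed the green button on the grey start box and let it go. I handed the job in at about 8 s; no verdict was reported.

- **Lever:** it reached its stop at TCP z 75.8 mm (76 expected), with the force rising to 27 N. After I backed off, both views showed the pad still down.
- **Green button:** a soft spring came first, then a hard stop at about z 76 mm with up to 30 N. In the last pictures the button looks the same as before the press, so it appears to be out again.
- **Everything else:** I saw no sign of guard contact. The labware in view and the white button look unmoved, but I judged this by eye and did not measure it; the arm partly hid a few items. The arm ended clear of everything, with the wrist force back near zero (about 1 N).
- **One disagreement:** the two cameras differed by about 8 mm at roof height, so triangulated heights came out about 7 mm low. I relied on the force readings for contact and stop heights instead.

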